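Close the box guide square with its twin knobs

ROBOT

A 6-joint arm with a two-finger parallel gripper is mounted at the origin on the work surface. World frame = base frame: x ahead of the robot, y to its left, z up, the work surface at z = 0. Lengths are in m, angles in rad, forces in N, time in s.
With the tool pointing down it reaches from about 0.375 to 0.9 m from the base axis. Payload 3.1 kg.
Tool frame: the origin (TCP) lies between the finger pads; the fingertips stand arm.tip_extent ahead of it and the grasp point (between the pads) lies 6 mm ahead of it (arm.tip_extent is the distance from the TCP to the fingertips, in m); z points along the fingers, y is the line along which they close (so a half turn about z gives the same grasp; the last joint's range is limited). The gripper opens to 87 mm and grips with 3 to 60 N. Pads are 19 mm wide; open, the fingers measure 117 mm over their backs; the gripper's body (75 mm by 190 mm) begins 51 mm behind the grasp point.
Start: joints at [-1.47, 0.527, 1.433, -0, 1.181, -0.178], TCP at [0.172, -0.601, 0.248] pointing down, gripper open.
Joint ranges: [-3.08, 3.08], [-0.75, 2.2], [0.22, 2.44], [-1.43, 4.57], [0, 2.65], [-2.85, 2.85]. Speed limits (rad/s): [2.79, 2.79, 3.14, 3.14, 3.14, 3.14].

INTERFACE

Orientations are given as [roll, pitch, yaw] about the fixed x, y, z axes, in that order (R = Rz(yaw) Ry(pitch) Rx(roll)).
In Python, from plant import arm, imaging gives the robot as it stands. Calls block until the motion is done:
- arm.movep(position, orientation): joint-space move of the TCP to a pose.
- arm.move_linear(position, velocity=0.15, rotation=None, threshold=None): straight line of the TCP; rotation=None keeps the orientation; velocity is the mean speed in m/s. With threshold (N) it stops when the force on the tool has changed by that much, and returns True; else False.
- arm.set_joints(angles): joint-space move.
- arm.let_go() and arm.close_gripper(grip_force=None): open the fingers fully, or close them until they stop; grip_force is the grip in N (None keeps the last).
- arm.wait(seconds).
- arm.inverse_kinematics(position, orientation): joint angles nearest the present ones, or None.
- imaging.read_camera(name): name is "scene" or "top" or "wrist"; returns a dict with "color" (384x512x3 uint8, red, green, blue), "range_z" (384x512 float32, m along the optical axis (not along the pixel's ray), 0 where there is no reading), "vfov" (degrees; the focal length in pixels is half the picture's height over the tangent of half this angle, whatever the lens; pixels are square), "cx", "cy" (the principal point, pixels), "R" (3x3) and "t" (3): a world point X has camera coordinates R X + t. Camera axes: x right, y down, z forward; pixel columns grow to the right and rows downward; lengths in m; the calibration is good to about 2 mm. A picture is of the moment at which its call begins.
A pose or a line that the arm cannot do raises arm.PlanningError and nothing moves.
- arm.close_job(): hands the job in; it is judged then, once.
Readings, each from a call of its own:
- arm.get_time(): time.
- arm.get_qpos(): joint angles.
- arm.get_joint_velocities(): joint speeds.
- arm.get_effort(): joint torques, N m.
- arm.get_tcp_pos(): TCP position.
- arm.get_tcp_rot(): TCP orientation.
- arm.get_wrist_force(): force on the tool from outside, world axes, zero at the start.
- arm.get_torque(): the same for the moment, N m.
- arm.get_grip_width(): finger opening in m.
- arm.get_grip_force(): force on a finger pad.
Only numpy, scipy, OpenCV 4.12 (cv2) and the standard library are available. Lean on these libraries where they do the work, as an engineer would, in place of code of your own. Each camera call takes 0.05 s, during which the arm holds its last target. There are 200 camera calls.

TASK

Stand the thick yellow box in the channel of the steel width-setting fixture, upright, lengthways and about in the middle, and let go of it. Then close the aluminium rail on it by turning the two black knobs clockwise, alternately and in small steps so that neither end of the rail ever gets more than 12 mm ahead of the other, until the rail is square again and holds the box snugly against the sprung plate, pushing that plate in a few millimetres but not to its stop. Move the rail only by its knobs, do not drop or ram the box, and leave everything else on the bench where it is.

Things in the scene. Friction and masses are not known exactly. Their poses are not given: they have to be found in the camera images.
- box: the thick retail box, yellow with a black top, loose, upright: 56 wide (its x) x 150 long (its y) x 80 mm high, 0.3 kg or so; origin at the centre of its underside. It stands left or right of the fixture; the other yellow boxes are flat ones, 25 mm thick, in piles
- bed: fixed fixture, turned a little: steel bed 250 x 250 x 12 mm, origin at its underside's centre on the bench (box stands at z = 12). Its x axis points from the knobs across the channel to the sprung plate, y along the channel. Grey gearboxes 60 mm high under the knobs; spring housing behind the plate 54 mm high. The box belongs with its long side along the bed's y, at y = 0 within 30 mm
- knob_left_grip (a point): left black knob: point on its upright axis (bed x = -95, y = +100 mm), 97 mm above the bench, 7 below the bar's top. Grip bar 57 long (point x axis) x 14 thick x 32 mm high on a 60 mm disc whose top is 74 mm above the bench. Clockwise from above drives the rail's left end towards the plate, 9 mm per rad. Stays where left (friction 0.14 N m, 0.2 with the plate pressed)
- knob_right_grip (a point): grip point of the right knob (bed y = -100 mm), the same in all respects; it moves the right end of the rail
- knob_left (a joint): angle of the left knob, rad, growing clockwise seen from above; starts at 0, its stop is at 4.6. The rail's left drive point stands at bed x = -14 mm + 9 mm x this angle
- knob_right (a joint): angle of the right knob, the same for the rail's right drive point; at the start the rail is square
- rail_left (a point): on the top edge of the rail's face that looks to the box, at its left end's drive point (bed y = +100 mm), 52 to 53 mm above the bench. The rail is an aluminium bar 240 long x 20 thick x 36 mm high, which spans bench heights 17 to 53 mm
- rail_right (a point): the same at the right end's drive point, 200 mm along the rail (bed y = -100 mm)
- rail: the movable rail; origin on its face towards the box at the left drive point, 35 mm above the bench; its x axis is square to that face and lies along the bed's x axis when the rail is square. 0.06 rad of skew is 12 mm between the two drive points, 200 mm apart
- plate_face (a point): middle of the top edge of the sprung plate's face that looks to the box, 52 mm above the bench; the plate (200 long x 10 thick x 36 mm high) stays parallel to the bed's y axis. At rest its face is at bed x = +56 to +66 mm, so the channel is 70 to 80 mm wide at first
- plate (a joint): how far the sprung plate is pushed in, m: 0 at rest, 0.010 at its stop; 1.5 N to start, then 1.5 N per mm
- flat_boxes: bystander: a loose pile of two flat yellow boxes, 100 x 145 x 50 mm, on the other side of the fixture from the thick box; origin under its centre
- tape_roll: bystander: roll of amber tape lying flat, 84 mm across, 48 mm high; origin under its centre
- bottle_a: bystander: teal jar with white cap, 60 mm across, 110 mm high, left; origin under its centre
- bottle_b: bystander: the same, right; origin under its centre
- stapler: bystander: black and steel stapler, 140 mm long, near the robot; origin under its centre
- screwdriver: bystander: screwdriver lying on the left; origin at the middle of its length, about
- label_roll: bystander: standing white roll of labels, 80 mm across, 60 mm high, on the right; origin under its centre
There are look-alikes about, which are no part of the job. What is shaped like the box but green is not meant.

How it is judged:
By the outcome, as a careful person would: the job done as asked, in the order asked, and still so for the second after the job is handed in, with the robot touching nothing.
It also fails if it takes over 72 s, if anything falls off the work surface, if the arm or the gripper's body presses on something with over 40 N, if the wrist force passes 120 N, or if a joint passes its speed limit or range.

## Working session

There is one attempt and no reset: what is moved stays moved. The work goes in short steps, each a Python script; the robot and the scene stay as the last script left them, time stands still between calls to the robot, and variables do not carry over. Pictures are saved under pics/ and viewed, at most 10 in all, crops included, and the job is handed in when it is done.

```bash
ls; mkdir -p pics; cat > h.py <<'E'
import numpy as np, cv2
from plant import arm, imaging
def cam(n):
    d=imaging.read_camera(n); d['f']=d['color'].shape[0]/2/np.tan(np.radians(d['vfov'])/2); d['R']=np.array(d['R']); d['t']=np.array(d['t']); return d
def save(d,fn,crop=None,s=1):
    im=d['color'][:,:,::-1]
    if crop: im=im[crop[1]:crop[3],crop[0]:crop[2]]
    cv2.imwrite(fn,cv2.resize(im,None,fx=s,fy=s,interpolation=cv2.INTER_CUBIC))
def onplane(d,uv,z):
    uv=np.atleast_2d(np.float64(uv)); c=np.c_[(uv[:,0]-d['cx'])/d['f'],(uv[:,1]-d['cy'])/d['f'],np.ones(len(uv))]
    r=c@d['R']; o=-d['R'].T@d['t']; return o+r*((z-o[2])/r[:,2])[:,None]
def cloud(d):
    v,u=np.mgrid[:384,:512]; Z=d['range_z'].astype(float)
    c=np.stack([(u-d['cx'])/d['f']*Z,(v-d['cy'])/d['f']*Z,Z],-1)
    return (c-d['t'])@d['R']
E
python3 - <<'E'
from h import *
import pickle
for n in ['scene','top','wrist']:
    d=cam(n); pickle.dump(d,open(n+'0.pkl','wb')); save(d,f'pics/{n}0.png',s=1.5 if n!='wrist' else 1)
    print(n,d['vfov'],d['cx'],d['cy'],-d['R'].T@d['t'],d['R'][2])
print(arm.get_time(),arm.tip_extent,arm.get_tcp_rot(),arm.get_tcp_pos())
E
```

```text
pics
scene 47.218236073916266 254.54831883621645 190.45238040665257 [1.43756677 0.21856525 1.27069985] [-0.62528136 -0.13303091 -0.76897724]
top 44.011186616415316 254.59878833210507 177.865439261475 [ 2.85106111e-01 -8.45119137e-04  1.61771159e+00] [ 0.13553387  0.01924457 -0.99058579]
wrist 66.77306564890557 257.16120527157017 190.13071463008643 [ 0.24888254 -0.57804656  0.38402843] [-0.28008996 -0.07725636 -0.95686   ]
0.15 0.025 [-3.13996609e+00 -3.28117497e-04  2.78804310e-01] [ 0.1719979  -0.60034005  0.24678318]
```

View pics/top0.png

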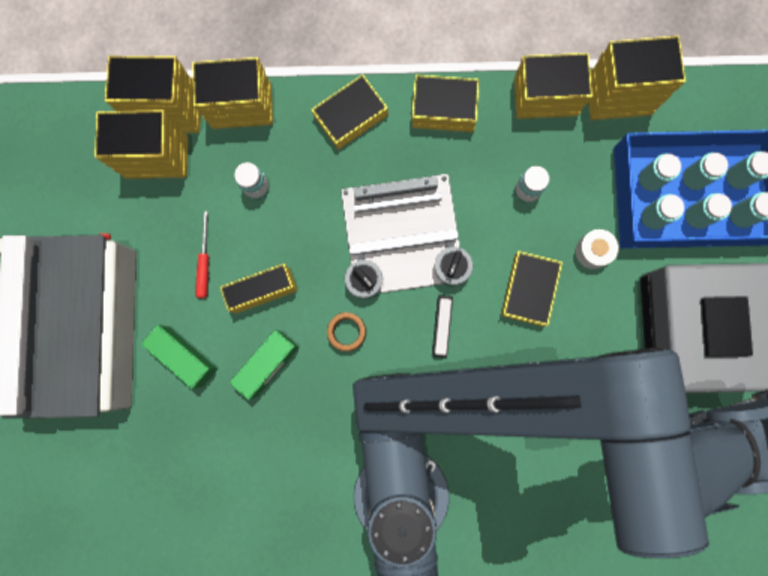

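View pics/scene0.png

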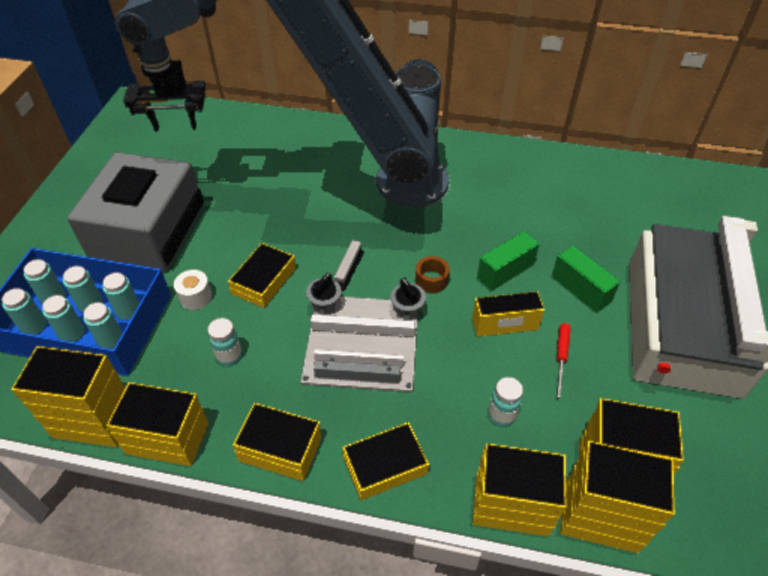

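The top view (1.5x pixels) shows these look-alikes:
- Narrow yellow box at (258,288), 56 mm wide and tall. This matches the thick box.
- Flat pile at (532,288).
- Back piles at (142,80), (130,135), (230,85), (350,108), (445,100), (552,80) and (640,65).
- Green boxes at (180,356) and (263,365).

I choose (258,288). The fixture is centred near (402,235), with its knobs at (363,279) and (453,265).

```bash
cat > m.py <<'E'
from h import *
import pickle
d=pickle.load(open('top0.pkl','rb')); P=cloud(d)
hsv=cv2.cvtColor(d['color'],cv2.COLOR_RGB2HSV)
def comp(mask,seed,r=12):
    n,l,s,c=cv2.connectedComponentsWithStats(mask.astype(np.uint8)); 
    w=l[seed[1]-r:seed[1]+r+1,seed[0]-r:seed[0]+r+1]; k=np.bincount(w[w>0]).argmax(); return l==k
def rect(mask,z):
    c=max(cv2.findContours(mask.astype(np.uint8),0,2)[0],key=cv2.contourArea)[:,0]
    p=onplane(d,c,z)[:,:2]; return cv2.minAreaRect((p*1000).astype(np.float32))
near=lambda a,b:(P[...,2]>a)&(P[...,2]<b)
m=near(.07,.092); b=comp(m,(172,190)); print('box top depth',rect(b,.08),np.median(P[b],0),b.sum())
y=(hsv[...,0]>18)&(hsv[...,0]<35)&(hsv[...,1]>120)
print('flat', np.median(P[180:200,350:360].reshape(-1,3),0))
# heights in fixture
fx=(P[...,0]>.35)&(P[...,0]<.85)&(np.abs(P[...,1])<.25)
white=(hsv[...,1]<60)&(hsv[...,2]>120)
bed=comp(fx&near(.005,.09)&(d['range_z']>0),(268,178)); print('bed all',rect(bed,.012))
for s in [(242,186),(302,177)]:
    k=(P[...,2]>.085)&(P[...,2]<.12); k=comp(k,s); print('knob bar',rect(k,.104),np.median(P[k],0),k.sum())
np.save('bed.npy',bed)
save(d,'pics/crop_top.png',(130,100,340,230),3.7)
for yy in (0.0,):
  pass
E
python3 m.py
```

```text
box top depth ((458.8872375488281, 304.7298583984375), (57.00524139404297, 150.10540771484375), 19.640472412109375) [0.458603   0.30510483 0.0800879 ] 783
flat [ 0.45437975 -0.29957715  0.0501264 ]
bed all ((578.969482421875, -15.479095458984375), (263.2681579589844, 292.99957275390625), 8.19788646697998)
knob bar ((474.8220520019531, 71.01173400878906), (55.037689208984375, 13.664281845092773), 43.84132766723633) [0.47607137 0.07267232 0.10311546] 80
knob bar ((498.8221435546875, -126.12891387939453), (14.16884994506836, 57.58383560180664), 70.05058288574219) [ 0.49921452 -0.12658845  0.10228911] 80
```

View pics/crop_top.png

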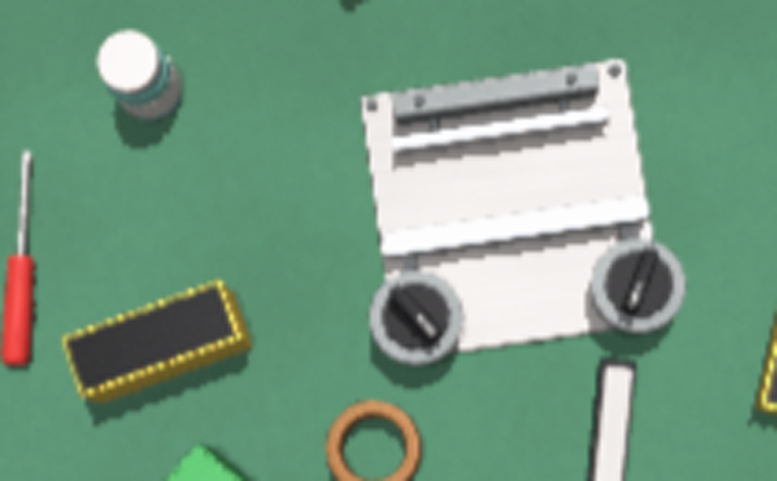

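The box top measures 57x150 mm at height 0.080, as it should be. Its yaw is about 0.343. The knobs are 198.6 mm apart against a nominal 200. Next I take a closer wrist look at the fixture to refine the fit.

```bash
python3 - <<'E'
from h import *
import pickle
from math import pi
a=.121; o=np.array([.581,-.016]); p=o+.01*np.array([np.cos(a),np.sin(a)])
t=arm.get_time()
arm.movep([p[0],p[1],.26],[pi,0,a+pi/2]); print(arm.get_time()-t,arm.get_qpos())
d=cam('wrist'); pickle.dump(d,open('w1.pkl','wb')); save(d,'pics/w1.png',s=1.5)
P=cloud(d); h=P[...,2]; print(-d['R'].T@d['t'])
# bed frame estimate
def comp(mask):
    n,l,s,c=cv2.connectedComponentsWithStats(mask.astype(np.uint8)); return [(l==k) for k in range(1,n) if s[k,4]>150]
def rect(mask,z):
    c=max(cv2.findContours(mask.astype(np.uint8),0,2)[0],key=cv2.contourArea)[:,0]
    r=cv2.minAreaRect((onplane(d,c,z)[:,:2]*1000).astype(np.float32)); return np.round(r[0],1),np.round(r[1],1),round(r[2],2)
for lo,hi,z in [(.095,.115,.104),(.044,.058,.053),(.006,.018,.012)]:
    for m in comp((h>lo)&(h<hi)): print(z,m.sum(),np.median(P[m],0).round(4),rect(m,z),[int(v.mean()) for v in np.nonzero(m)])
E
```

```text
2.5500000000000003 [-2.15440404e-01  4.67789339e-01  1.50608725e+00 -2.65692649e-04
  1.16757892e+00 -3.34926242e-01]
[0.58121867 0.06427052 0.39727459]
0.104 1031 [0.4771 0.0736 0.1038] (array([476.9,  73.1]), array([57.3, 15.5]), 41.37) [77, 148]
0.053 2128 [0.3649 0.1047 0.048 ] (array([366.3, 106.2]), array([84., 66.]), 6.86) [35, 60]
0.053 6016 [0.8419 0.1019 0.0503] (array([850.7,  90.7]), array([ 67.4, 144.9]), 33.48) [98, 487]
0.053 3363 [0.5564 0.0013 0.0531] (array([558.2, -16.3]), array([ 20.8, 237.3]), 7.2) [155, 229]
0.053 1459 [0.6463 0.0067 0.0519] (array([647.3,  -5. ]), array([ 11. , 197.3]), 7.18) [159, 305]
0.053 2803 [0.6801 0.0138 0.054 ] (array([681.7,  -0.8]), array([ 23.8, 188.8]), 7.14) [156, 333]
0.053 456 [ 0.3238 -0.0934  0.0454] (array([333.2, -89.5]), array([24.7, 39.6]), 85.37) [204, 43]
0.053 294 [ 0.8378 -0.0492  0.0523] (array([875. , -51.6]), array([96.7, 33.3]), 6.85) [222, 456]
0.053 395 [ 0.4785 -0.2623  0.0494] (array([ 488.2, -252.7]), array([69.5, 24.3]), 6.84) [325, 162]
0.012 327 [0.3974 0.1065 0.0122] (array([386.8, 107.5]), array([81.3, 34
[... 211 characters left out ...]
2]
0.012 12644 [0.6116 0.0174 0.0122] (array([634.8,  -6.7]), array([140.9, 248.5]), 6.86) [145, 276]
0.012 301 [0.516  0.0958 0.0127] (array([515.4,  95. ]), array([28.2, 15.9]), 6.86) [68, 206]
0.012 7270 [ 0.5073 -0.0243  0.0122] (array([501.1, -27.3]), array([ 85. , 195.1]), 7.21) [162, 192]
0.012 860 [ 0.667  -0.0039  0.0123] (array([667.5,  -7.4]), array([ 13.6, 117.7]), 7.27) [162, 314]
0.012 1012 [ 0.3847 -0.0891  0.0117] (array([372.7, -97.4]), array([ 35.5, 140. ]), 81.58) [199, 102]
0.012 315 [ 0.8367 -0.0523  0.0122] (array([876.4, -51.9]), array([117.2,  48.5]), 20.82) [216, 437]
0.012 224 [ 0.5014 -0.2627  0.0124] (array([ 501.5, -262.3]), array([12.5, 63.5]), 74.45) [310, 182]
```

View pics/w1.png

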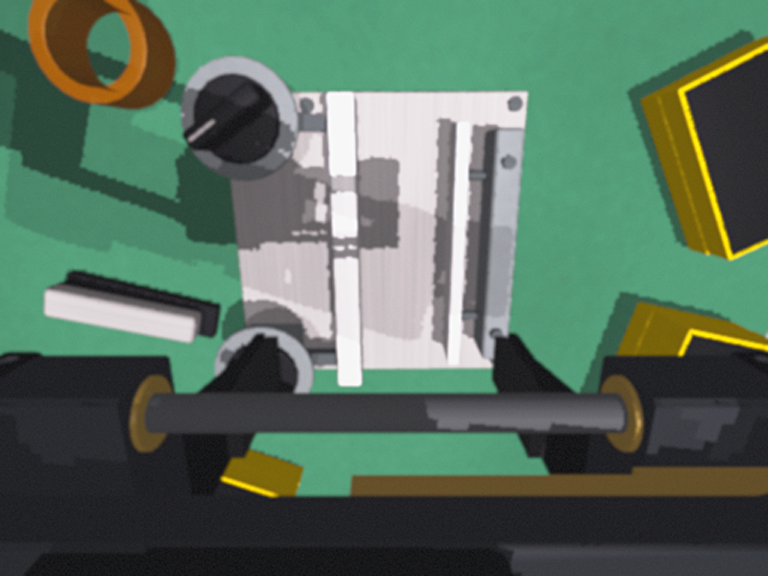

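The wrist view is good. The left knob is at 1.5x px (237,117), the rail at (343,232), the plate at (458,240) and the housing at (502,235).
- **Bed:** origin about (0.5825, -0.0145), yaw 0.125.
- **Channel:** gap about 74.8 mm, within the given 70-80 mm.
- **Sizes:** the rail reads 20.8x237 mm and the plate 11x197 mm, as specified.

Next I pick and place the box.

```bash
cat >> h.py <<'E'
from math import pi
A=.125; EX=np.array([np.cos(A),np.sin(A)]); EY=np.array([-np.sin(A),np.cos(A)]); O=np.array([.5825,-.0145])
def bed(x,y): return O+x*EX+y*EY
E
cat > pick.py <<'E'
from h import *
b=np.array([.4588,.3049]); yb=.343
T=arm.get_time
print(T())
arm.movep([*b,.17],[pi,0,yb+pi/2]); print('above',T())
c=arm.move_linear([*b,.073],.12,threshold=6); print('down',c,arm.get_tcp_pos(),T())
if c: raise SystemExit
arm.close_gripper(25); print('w',arm.get_grip_width(),arm.get_grip_force(),T())
arm.move_linear([*b,.11],.1); arm.move_linear([*b,.225],.25)
print('lift',arm.get_grip_width(),arm.get_wrist_force(),T())
E
python3 pick.py
```

```text
2.75
above 4.0917
down False [0.45940332 0.30497207 0.07351441] 5.05
w 0.05559720669662319 24.981463816948235 5.6917
lift 0.05561800451906327 [-0.4069707  -0.67949535 -2.94011726] 6.8167
```

```bash
python3 - <<'E'
from h import *
T=arm.get_time
p=bed(.0234,0)
arm.movep([*p,.225],[pi,0,A+pi/2]); print('over',T(),arm.get_tcp_pos(),arm.get_tcp_rot(),arm.get_grip_width())
f0=arm.get_wrist_force()
arm.move_linear([*p,.10],.15); arm.wait(.1)
c=arm.move_linear([*p,.0835],.03,threshold=3); print('down',c,arm.get_tcp_pos(),arm.get_wrist_force()-f0,T())
import pickle
d=cam('wrist'); pickle.dump(d,open('w2.pkl','wb')); save(d,'pics/w2.png',s=1.3)
E
```

```text
over 8.1333 [ 0.60500459 -0.01017895  0.22444127] [-3.14009860e+00 -1.32366533e-03  1.69695650e+00] 0.055639500950487294
down True [ 0.60564316 -0.01160282  0.08507532] [ 0.65549455 -0.87929594  7.46954138] 9.7167
```

View pics/w2.png

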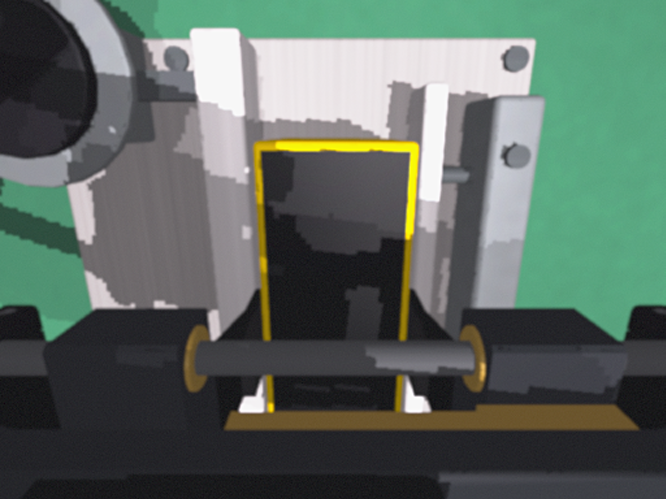

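The view shows the box inside the channel: yellow rim at 1.3x px (255-415,145), rail at (217,180) on its left, plate at (432,150) on its right. Contact came at TCP z 0.0851, the expected height. I release it and make the first small knob turn.

```bash
cat >> h.py <<'E'
K={'L':(bed(-.095,.1),.727+pi),'R':(bed(-.095,-.1),-.348+pi)}
K['L']=(np.array([.4762,.0729]),.727+pi); K['R']=(np.array([.5002,-.1257]),-.348+pi)
ZU,ZD=.142,.105
def turn(k,a0,da,v=.25):
    (p,y)=K[k]; t=arm.get_time()
    arm.movep([*p,ZU],[pi,0,y-a0]); t1=arm.get_time()
    if arm.move_linear([*p,ZD],v,threshold=8): print('touched',arm.get_tcp_pos(),arm.get_wrist_force())
    arm.close_gripper(25); w=arm.get_grip_width(); t2=arm.get_time(); f=arm.get_wrist_force()
    arm.movep([*p,ZD],[pi,0,y-a0-da]); tq=arm.get_torque()[2]; f2=arm.get_wrist_force(); t3=arm.get_time(); y1=arm.get_tcp_rot()[2]
    arm.let_go(); t4=arm.get_time()
    arm.move_linear([*p,ZU],v); t5=arm.get_time()
    print(k,'w %.4f tq %.3f F %.1f %.1f yawerr %.3f'%(w,tq,np.linalg.norm(f),np.linalg.norm(f2),(y1-(y-a0-da)+pi)%(2*pi)-pi),np.round(np.diff([t,t1,t2,t3,t4,t5]),2),'T',round(t5,2))
E
python3 - <<'E'
from h import *
arm.let_go(); p=arm.get_tcp_pos(); arm.move_linear([p[0],p[1],.15],.2); print(arm.get_time())
turn('L',0,.5)
d=cam('wrist'); save(d,'pics/w3.png',s=1.5); print(arm.get_qpos())
E
```

```text
11.0667
touched [0.47642723 0.07271423 0.10171556] [0.08076479 0.42648007 0.38215147]
L w 0.0138 tq -0.082 F 6.5 20.1 yawerr -0.002 [1.78 1.41 0.55 1.35 0.3 ] T 16.46
[-8.05971324e-02  5.08782317e-01  1.88647169e+00 -1.63098194e-05
  7.45579240e-01 -1.87837734e+00]
```

View pics/w3.png

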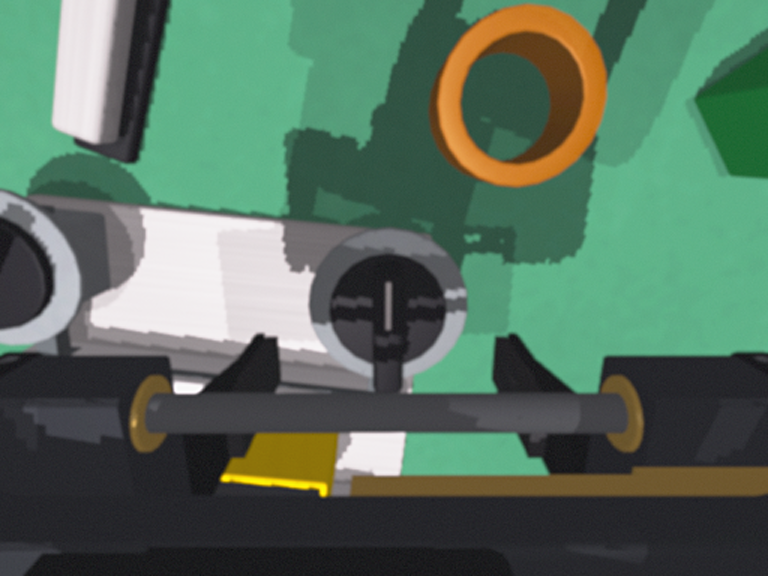

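The wrist view shows the left knob's bar upright at 1.5x px (388,330), in line with the tool x axis, so the knob turned with the gripper. I continue alternating, with a slightly higher and slower descent, and log the lateral forces.

```bash
sed -i 's/ZU,ZD=.142,.105/ZU,ZD=.142,.1065/; s/v=.25):/v=.2):/; s/threshold=8)/threshold=15)/; s/np.linalg.norm(f),np.linalg.norm(f2),/np.linalg.norm(f),np.linalg.norm(f2),/' h.py
sed -i "s/    print(k,'w/    print(np.round(f,1),np.round(f2,1))\n    print(k,'w/" h.py
python3 - <<'E'
from h import *
turn('R',0,.9)
d=cam('wrist'); P=cloud(d); h=P[...,2]
m=((h>.095)&(h<.112)).astype(np.uint8); n,l,s,c=cv2.connectedComponentsWithStats(m)
for k in range(1,n):
    if s[k,4]>300:
        cc=max(cv2.findContours((l==k).astype(np.uint8),0,2)[0],key=cv2.contourArea)[:,0]
        print(s[k,4],c[k],cv2.minAreaRect((onplane(d,cc,.104)[:,:2]*1000).astype(np.float32)))
turn('L',.5,.8)
E
```

```text
[-0.1  0.4  0.8] [-0.6  0.6  0.2]
R w 0.0142 tq -0.027 F 0.9 0.9 yawerr 0.001 [0.82 1.49 0.87 1.35 0.32] T 21.36
1662 [256.1456077  221.81347774] ((498.98211669921875, -121.92115783691406), (13.624343872070312, 55.96001434326172), 17.990966796875)
[0.7 2.4 0.2] [-1.6 -3.   1.1]
L w 0.0137 tq -0.101 F 2.5 3.5 yawerr 0.001 [1.02 1.49 0.78 1.35 0.32] T 26.38
```

The right bar now reads -72°, against -71.5° expected. Continuing.

```bash
cat >> h.py <<'E'
def look(fn=None,z=.20,y=.04,x=.0):
    p=bed(x,y); arm.movep([*p,z],[pi,0,A+pi/2]); arm.wait(.1); d=cam('wrist')
    if fn: save(d,fn,s=1.5)
    P=cloud(d); h=P[...,2]; xb=(P[...,:2]-O)@EX*1000; yb=(P[...,:2]-O)@EY*1000
    fx=(np.abs(xb)<130)&(np.abs(yb)<130)
    n,l,s,c=cv2.connectedComponentsWithStats((fx&(h>.044)&(h<.057)).astype(np.uint8))
    for k in range(1,n):
        if s[k,4]>250:
            m=l==k; z=np.median(h[m]); cc=max(cv2.findContours(m.astype(np.uint8),0,2)[0],key=cv2.contourArea)[:,0]
            q=(onplane(d,cc,z)[:,:2]-O)*1000; r=cv2.minAreaRect(q.astype(np.float32)); ctr=np.array(r[0])
            print('part z %.3f bed x %.1f y %.1f'%(z,ctr@EX,ctr@EY),np.round(r[1],1),'ang %.2f'%r[2])
    m=fx&(h>.084)&(h<.1)&(xb>-40)&(np.abs(yb)<100)
    n,l,s,c=cv2.connectedComponentsWithStats(m.astype(np.uint8)); m=l==1+s[1:,4].argmax()
    cc=max(cv2.findContours(m.astype(np.uint8),0,2)[0],key=cv2.contourArea)[:,0]; q=(onplane(d,cc,np.median(h[m]))[:,:2]-O)*1000
    r=cv2.minAreaRect(q.astype(np.float32)); ctr=np.array(r[0]); print('box z %.3f bed x %.1f y %.1f'%(np.median(h[m]),ctr@EX,ctr@EY),np.round(r[1],1),'ang %.2f'%r[2],'T',arm.get_time())
    return d
E
python3 - <<'E'
from h import *
turn('R',.9,.8)
turn('L',1.3,.75)
turn('R',1.7,.6)
look('pics/w4.png')
E
```

```text
[-0.3 -1.   0.9] [-2.1 -1.1  0.5]
R w 0.0137 tq -0.088 F 1.3 2.4 yawerr 0.001 [0.82 1.49 0.78 1.35 0.32] T 31.14
[-1.7 -2.8  0.7] [-2.9 -5.7  2.3]
L w 0.0139 tq 0.007 F 3.3 6.8 yawerr 0.001 [1.02 1.49 0.75 1.35 0.33] T 36.08
[-0.8  1.2  1.2] [-1.1  0.3  1.6]
R w 0.0139 tq -0.061 F 1.9 2.0 yawerr 0.001 [0.82 1.49 0.62 1.35 0.33] T 40.68
part z 0.053 bed x 21.0 y 36.9 [ 74.2 167.9] ang 7.78
part z 0.052 bed x 65.4 y 62.7 [11.2 75.3] ang 7.17
part z 0.054 bed x 99.2 y 35.3 [ 24.2 120.9] ang 7.18
part z 0.053 bed x -4.9 y -100.7 [19.5 35.4] ang 7.36
box z 0.093 bed x 32.4 y 27.9 [ 55.4 103.4] ang 7.42 T 41.6917
```

View pics/w4.png

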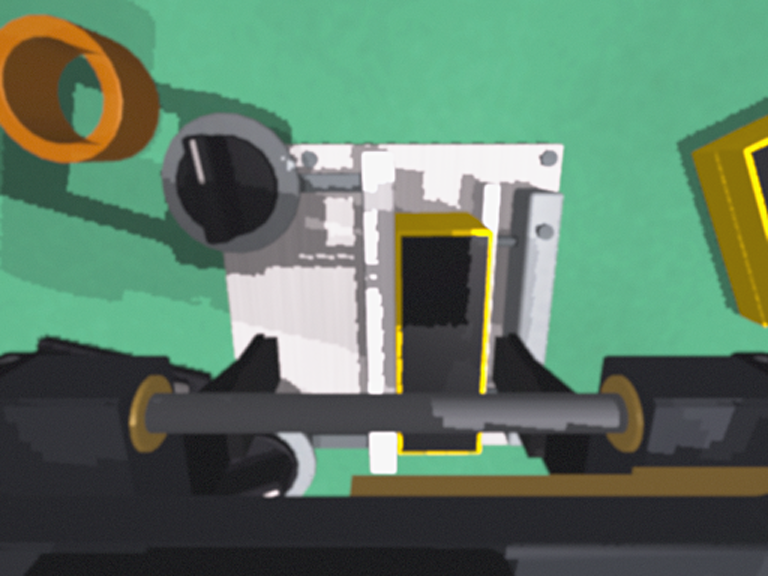

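The picture shows the box upright between the rail at 1.5x px (375,300) and the plate at (490,215), about touching both. The plate face at 60.4 is still about at rest. I make the final small turns to 2.6 rad each and then measure.

```bash
python3 - <<'E'
from h import *
turn('L',2.05,.55)
turn('R',2.3,.3)
d=look(None,z=.26,y=0,x=.01); save(d,'pics/w5.png',s=1.5)
E
```

```text
[-2.7 -2.   1.4] [-5.2 -3.8  3.3]
L w 0.0139 tq -0.081 F 3.6 7.2 yawerr 0.002 [0.57 1.49 0.59 1.35 0.33] T 46.02
[0.1 2.  1.1] [-0.3  2.3  0.6]
R w 0.0138 tq -0.121 F 2.3 2.4 yawerr 0.002 [0.82 1.49 0.39 1.35 0.33] T 50.39
part z 0.053 bed x -1.8 y 1.1 [ 20.3 237.3] ang 7.07
part z 0.052 bed x 69.0 y 1.4 [ 11.  197.9] ang 7.24
part z 0.054 bed x 99.9 y 1.3 [ 23.7 187.2] ang 7.26
box z 0.093 bed x 36.9 y 3.6 [ 54.6 147.3] ang 7.13 T 51.6833
```

View pics/w5.png

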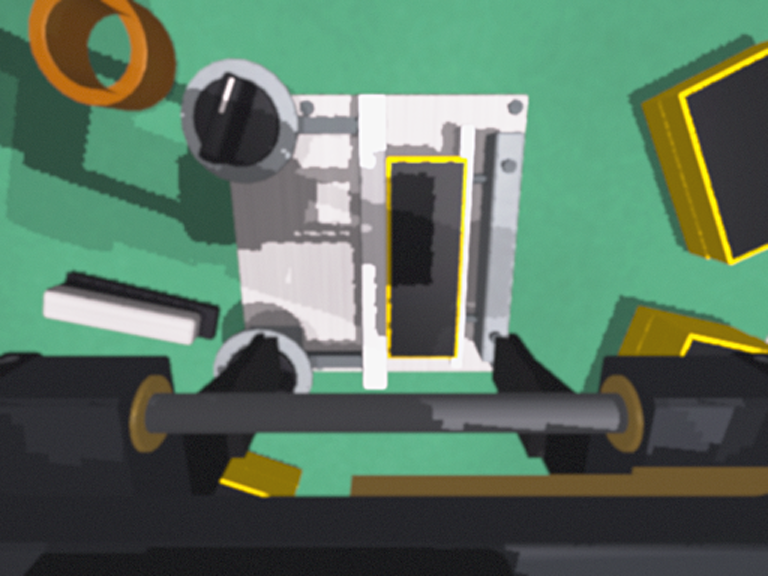

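The picture shows the rail at 1.5x px (372,240), the box at (426,255) and the plate at (466,230) in line and touching.
- **Rail:** square within 0.15°. It moved 22.5 mm.
- **Plate:** pushed in about 3.5 mm.
- **Fit:** the gap between rail and plate is 55.8 mm, which matches the box width.
- **Box:** at y about +4 mm, inside the 30 mm tolerance.
- **Arm:** clear of everything.

Handing in.

```bash
python3 -c "
from plant import arm
print(arm.close_job(),arm.get_time())"
```

```text
the job is handed in; nothing more can be done
the job is handed in; nothing more can be done
```

I stood the thick yellow box upright in the channel, closed the rail on it square with alternating knob turns until the sprung plate was in about 3.5 mm by the wrist camera, and handed in the job at about 52 s of the 72 s allowed.

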